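# Draw down the vacuum chamber's cover

## Task

The cover of the vacuum chamber is resting on its sprung seal with its four T-knobs only just started. Draw it down evenly in two rounds, both crosswise (a knob, then the one diagonally opposite, then the other two): first give each knob about a fifth of a turn clockwise, then go round again and turn each by feel until it is firmly hand-tight and the cover is fully home on all four bosses, without forcing any knob. Leave the other things on the bench alone.

Things in the scene. Friction and masses are not known exactly. Their poses are not given: they have to be found in the camera images.
- chamber: aluminium vacuum chamber, 172 x 172 mm, 92 mm high, on a 210 mm square foot plate, bolted down; yaw differs each time. Origin: centre of its underside, z up. Four bosses 26 mm across, faces at z = 96 mm, stand round the knob axes at (+-55, +-55) mm. A sprung seal ring (80 mm across) holds the cover about 2 mm above the bosses; pressing it flat takes about 23 N in all.
- cover: square aluminium cover plate 150 x 150 x 14 mm, about 0.8 kg, lying loose on the seal between short dowels, with a low round viewport (54 mm across, 4 mm high) in its middle. Origin: centre of its underside, z up. Fully home means lying on all four bosses.
- seat (a point): fixed point at the chamber's centre, level with the boss faces (96 mm above the bench), axes as the chamber
- grip_a (a point): T-knob on the cover's far left corner (chamber +x +y), diagonally opposite knob c. Black bar 46 mm long (this point's x), 14 mm thick (y), 26 mm high, on a round steel foot 32 mm across. The point is on the knob's axis, 11 mm below the bar's top; turns and sinks with the knob. Any bar angle. The foot's underside is 24.9 to 26 mm below the point, shimmed differently on each knob.
- knob_a (a joint): how far knob a has been turned clockwise from above (tightening) since the start, rad; starts at 0, can turn 4.5. Quick thread: the knob sinks 1.9 mm per rad. Felt while turning: 0.05 N m when free, about 0.1 N m while it presses the seal, then it stiffens sharply as the cover meets the boss: 0.2 to 0.3 N m is tight (some 35 N on the cover, after 1.9 to 2.7 rad in all), 0.4 N m is forced. It stays where it is left.
- grip_b (a point): T-knob on the cover's far right corner (chamber +x -y), diagonally opposite knob d. Black bar 46 mm long (this point's x), 14 mm thick (y), 26 mm high, on a round steel foot 32 mm across. The point is on the knob's axis, 11 mm below the bar's top; turns and sinks with the knob. Any bar angle. The foot's underside is 24.9 to 26 mm below the point, shimmed differently on each knob.
- knob_b (a joint): how far knob b has been turned clockwise from above (tightening) since the start, rad; starts at 0, can turn 4.5. Quick thread: the knob sinks 1.9 mm per rad. Same feel as knob_a.
- grip_c (a point): T-knob on the cover's near right corner (chamber -x -y), diagonally opposite knob a. Black bar 46 mm long (this point's x), 14 mm thick (y), 26 mm high, on a round steel foot 32 mm across. The point is on the knob's axis, 11 mm below the bar's top; turns and sinks with the knob. Any bar angle. The foot's underside is 24.9 to 26 mm below the point, shimmed differently on each knob.
- knob_c (a joint): how far knob c has been turned clockwise from above (tightening) since the start, rad; starts at 0, can turn 4.5. Quick thread: the knob sinks 1.9 mm per rad. Same feel as knob_a.
- grip_d (a point): T-knob on the cover's near left corner (chamber -x +y), diagonally opposite knob b. Black bar 46 mm long (this point's x), 14 mm thick (y), 26 mm high, on a round steel foot 32 mm across. The point is on the knob's axis, 11 mm below the bar's top; turns and sinks with the knob. Any bar angle. The foot's underside is 24.9 to 26 mm below the point, shimmed differently on each knob.
- knob_d (a joint): how far knob d has been turned clockwise from above (tightening) since the start, rad; starts at 0, can turn 4.5. Quick thread: the knob sinks 1.9 mm per rad. Same feel as knob_a.
- blank_flange: bystander: steel blanking disc, 70 mm across, 12 mm thick; loose on the bench. Origin: centre of its underside.
- clamp_ring: bystander: aluminium ring, 64 mm across, 14 mm thick; loose on the bench. Origin: centre of its underside.
- spanner: bystander: spanner, 170 mm long; loose on the bench. Origin: centre of its underside.
- screwdriver: bystander: screwdriver, 190 mm long; loose on the bench. Origin: centre of its underside.
- grease_jar: bystander: white jar, 52 mm across, 50 mm high; loose on the bench. Origin: centre of its underside.
- spare_knob: bystander: spare T-knob like the others, standing on the bench, not to be used; loose on the bench. Origin: centre of its underside.
- solvent_bottle: bystander: white bottle, 66 mm across, 170 mm high; loose on the bench. Origin: centre of its underside.
- multimeter: bystander: red handheld meter, 85 x 180 x 40 mm; loose on the bench. Origin: centre of its underside.
Not all that is in view belongs to the job. Of the things shaped like the cover, the aluminium one is meant.

How it is judged:
By the outcome, as a careful person would: the job done as asked, in the order asked, and still so for the second after the job is handed in, with the robot touching nothing.
It also fails if it takes over 72 s, if anything falls off the work surface, if the arm or the gripper's body presses on something with over 40 N, if the wrist force passes 120 N, or if a joint passes its speed limit or range.

## Robot

A 6-joint arm with a two-finger parallel gripper is mounted at the origin on the work surface. World frame = base frame: x ahead of the robot, y to its left, z up, the work surface at z = 0. Lengths are in mm, angles in rad, forces in N, time in s.
With the tool pointing down it reaches from about 350 to 775 mm from the base axis. Payload 7.3 kg.
Tool frame: the origin (TCP) lies between the finger pads; the fingertips stand bot.tips_ahead ahead of it and the grasp point (between the pads) lies 6 mm ahead of it (bot.tips_ahead is the distance from the TCP to the fingertips, in mm); z points along the fingers, y is the line along which they close (so a half turn about z gives the same grasp; the last joint's range is limited). The gripper opens to 92 mm and grips with 3 to 60 N. Pads are 19 mm wide; open, the fingers measure 130 mm over their backs; the gripper's body (75 mm by 190 mm) begins 47 mm behind the grasp point.
Start: joints at [1.084, 0.342, 1.524, -0, 1.275, -0.146], TCP at [175.462, 494.829, 251.741] pointing down, gripper open.
Joint ranges: [-2.53, 2.53], [-0.77, 2.02], [0.04, 2.7], [-1, 4.14], [0.28, 2.66], [-3.11, 3.11]. Speed limits (rad/s): [2.57, 2.57, 3.14, 3.14, 3.14, 3.14].

## Interface

Orientations are given as [roll, pitch, yaw] about the fixed x, y, z axes, in that order (R = Rz(yaw) Ry(pitch) Rx(roll)).
In Python, from plant import bot gives the robot as it stands. The module is installed in compiled form; this text tells all that it offers.
- The arm moves only by the tool step_arm, never from a script. Its argument "targets" is one flat list of numbers, 7 for each row, row after row: the opening, from 0 (shut) to 1 (fully open), then the shift along the tool's x, y, z each as a share of 100 mm, from -1 to 1, then the turn, a rotation vector about the tool's x, y, z each as a share of pi/4 rad, from -1 to 1. A call has 1 to 20 rows; each row is the pose to reach, as a shift and turn from the pose commanded when the call began, along the tool's axes at that moment; what a row does not reach only later rows make up. A row lasts 1/8 s, in which the tool goes at most 62.5 mm and 10.7 degrees, less where a joint would pass 70% of its speed; a pose out of reach is approached as far as the arm can. A call with a number of a shift or a turn outside -1 to 1 is refused whole. A call with a gripper value outside its range is refused whole. The fingers move at their own pace and stop on an object; the grip force is fixed at half the most. Time passes only in rows, so rows that repeat a pose let the fingers close. It gives the time, the measured TCP pose, the force, the opening and the grip force at its end, in the units of the state.
- bot.get_obs(): the state, without advancing time (a new reading comes with each control period).
- bot.capture(name): name is "scene" or "top"; returns (picture, depth): 480x640x3 uint8, blue, green, red; 480x640 float32, mm along the optical axis (not along the pixel's ray), 0 where there is no reading.
- bot.camera_info(name): a dict with "fx", "fy", "cx", "cy" (pixels), "camera_from_world" (4x4, takes a point from world to camera coordinates). Camera axes: x right, y down, z forward; pixel columns grow to the right and rows downward; lengths in mm; the calibration is good to about 2 mm. A picture is of the moment at which its call begins. camera_info takes no time and is no camera call.
- bot.close_job(): hands the job in; it is judged then, once.
The state is a dict: "time": time; "joint_positions": joint angles; "dq": joint speeds; "tau": joint torques, N m; "tool_pos": TCP position; "tcp_rot": TCP orientation; "contact_force": force on the tool from outside, world axes, zero at the start; "moment": the same for the moment, N m; "grip_width": finger opening in mm; "finger_force": force on a finger pad.
Only numpy, scipy, OpenCV 4.12 (cv2) and the standard library are available. Lean on these libraries where they do the work, as an engineer would, in place of code of your own. Each camera call takes 0.05 s, during which the arm holds its last target. There are 200 camera calls.

## Working session

There is one attempt and no reset: what is moved stays moved. The work goes in short steps, Python scripts to look and compute and a tool call to move; the robot and the scene stay as the last step left them, time stands still between calls to the robot, and variables do not carry over. Pictures are saved under pics/ and viewed, at most 10 in all, crops included, and the job is handed in when it is done.

Besides the shell and the picture viewer there is one more tool, called by a JSON object that holds its "fn" and its "kwargs", one argument or row to a line. step_arm: Moves the arm, as the interface text tells. Shift numbers are shares of 100 mm and turn numbers shares of pi/4 rad, none past 1 either way. Its arguments: {"type":"object","properties":{"targets":{"type":"array"}},"required":["targets"]}

```bash
mkdir -p pics; python3 - <<'E'
from plant import bot
import cv2,numpy as np
o=bot.get_obs(); print(o); print(bot.tips_ahead)
for n in("scene","top"):
    im,d=bot.capture(n); cv2.imwrite(f"pics/{n}0.png",im); np.save(f"pics/{n}0.npy",d)
    print(n,bot.camera_info(n))
E
```

```text
{'time': 0.0, 'joint_positions': array([ 1.08395843e+00,  3.42712274e-01,  1.52500930e+00,  7.12626467e-06,
        1.27538422e+00, -1.46029964e-01]), 'dq': array([ 1.10849442e-03,  2.58411344e-04,  1.70513809e-03, -1.09284731e-03,
       -1.44916622e-03,  2.22133957e-05]), 'tau': array([ 8.71402572e-04, -4.31242096e+01, -2.44218671e+01,  7.17372377e-02,
        5.61437861e-02, -1.24230228e-04]), 'tool_pos': array([175.30144615, 494.48430354, 251.05304509]), 'tcp_rot': array([-3.14009661e+00, -2.26921777e-04,  2.80078247e+00]), 'contact_force': array([ 0.41310093, -0.48461467, -0.07233215]), 'moment': array([-0.05035448, -0.02096248, -0.00405683]), 'finger_force': 0.0, 'grip_width': 91.86500085306477}
25.0
scene {'fx': 589.4300514136335, 'fy': 589.4300514136335, 'cx': 330.15135818783375, 'cy': 241.7955140075393, 'camera_from_world': array([[-7.47492872e-01,  6.64153002e-01,  1.24578267e-02,
         4.02658941e+02],
       [ 5.68139172e-01,  6.48923703e-01, -5.06078956e-01,
        -2.36858081e+02],
       [-3.44198037e-01, -3.71212633e-01, -8.62397178e-01,
         1.64965458e+03],
       [ 0.00000000e+00,  0.00000000e+00,  0.00000000e+00,
         1.00000000e+00]])}
top {'fx': 465.11680298939615, 'fy': 465.11680298939615, 'cx': 318.60350006762013, 'cy': 236.882916667063, 'camera_from_world': array([[-2.11013702e-03, -9.99822015e-01,  1.87479374e-02,
        -3.04359519e+01],
       [-9.99245015e-01,  1.38087399e-03, -3.88264405e-02,
         5.13027479e+02],
       [ 3.87936414e-02, -1.88157121e-02, -9.99070079e-01,
         1.51675460e+03],
       [ 0.00000000e+00,  0.00000000e+00,  0.00000000e+00,
         1.00000000e+00]])}
```

View pics/top0.png

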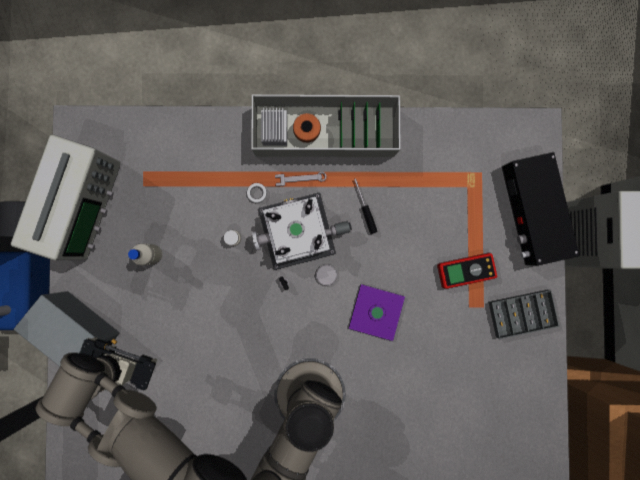

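View pics/scene0.png

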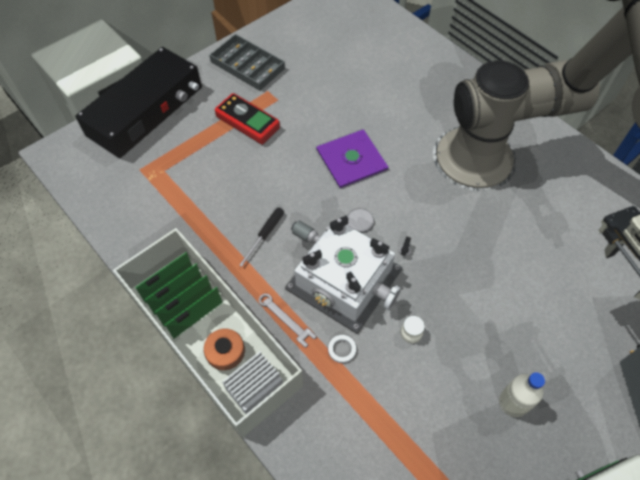

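The top view shows the aluminium cover centred near (296,230), with black T-knobs near (279,216), (308,206), (276,244) and (318,237). The purple plate at (377,312) is a decoy. In the scene view the cover is near (345,258).

```bash
cat > h.py <<'E'
import cv2,numpy as np
from plant import bot
def cam(n):
    c=bot.camera_info(n);K=np.array([[c['fx'],0,c['cx']],[0,c['fy'],c['cy']],[0,0,1]]);return K,c['camera_from_world']
def ray(n,uv):
    K,T=cam(n);R=T[:3,:3];d=R.T@np.linalg.inv(K)@np.array([*uv,1.]);return -R.T@T[:3,3],d
def onplane(n,uv,z):
    o,d=ray(n,uv);return o+d*(z-o[2])/d[2]
def tri(a,b):
    K,T=cam('top');K2,T2=cam('scene')
    X=cv2.triangulatePoints(K@T[:3],K2@T2[:3],np.float64(a).reshape(2,1),np.float64(b).reshape(2,1));return (X[:3]/X[3]).ravel()
def proj(n,p):
    K,T=cam(n);q=K@(T[:3,:3]@np.array(p)+T[:3,3]);return q[:2]/q[2]
E
python3 - <<'E'
import cv2
from h import *
for n,(x,y,w,h) in dict(top=(250,180,110,100),scene=(280,200,130,140)).items():
    im=cv2.imread(f'pics/{n}0.png')
    d=np.load(f'pics/{n}0.npy')
    c=im[y:y+h,x:x+w]; m=(c.max(2)<55).astype(np.uint8)
    k,l,s,ce=cv2.connectedComponentsWithStats(m)
    for i in range(1,k):
        if s[i,4]>15: print(n,s[i],ce[i]+[x,y])
    s_=5 if n=='top' else 4
    big=cv2.resize(c,None,fx=s_,fy=s_,interpolation=cv2.INTER_CUBIC)
    cv2.imwrite(f'pics/{n}_c.png',big)
E
```

```text
top [68 18 11 31 93] [322.90322581 214.        ]
top [55 20  7 14 55] [308.34545455 206.61818182]
top [ 9 32  9 22 87] [263.25287356 223.35632184]
top [16 33 15  7 58] [273.17241379 216.13793103]
top [65 55  6 14 54] [317.42592593 241.62962963]
top [77 55  7 14 53] [330.35849057 240.88679245]
top [ 14  62  67  28 387] [291.96124031 257.25839793]
top [26 68 14  7 54] [282.40740741 251.16666667]
scene [ 0 10  3  8 18] [280.77777778 212.94444444]
scene [51 18 16 12 94] [338.5       224.4893617]
scene [122  39   7  16  52] [405.17307692 247.25      ]
scene [92 42 15 11 85] [379.27058824 247.91764706]
scene [24 53 16 12 96] [311.44791667 259.14583333]
scene [70 83  9  8 45] [354.         286.31111111]
```

View pics/top_c.png

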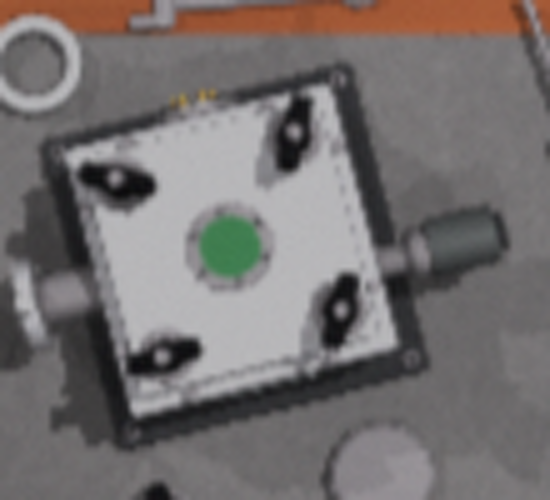

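View pics/scene_c.png

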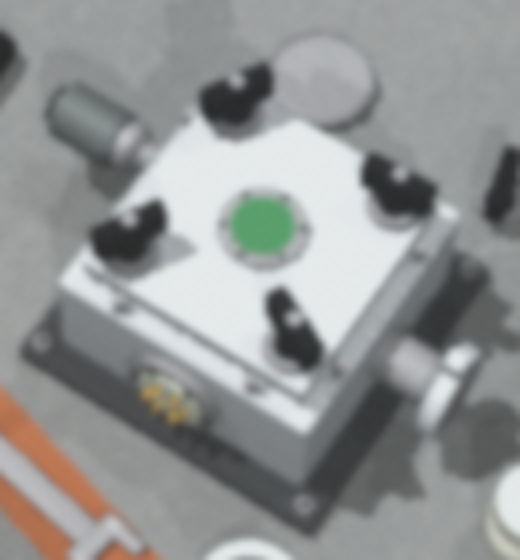

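Each knob has a pale axis dot on its bar, visible in both crops. In the top crop they are a(116,180), b(296,132), c(342,310) and d(166,356). In the scene crop they are c(238,80), d(400,174), b(128,222) and a(293,318).

```bash
python3 - <<'E'
from h import *
T=dict(a=(116,180),b=(296,132),c=(342,310),d=(166,356))
S=dict(c=(238,80),d=(400,174),b=(128,222),a=(293,318))
im=cv2.imread('pics/top0.png');P={}
ims=cv2.imread('pics/scene0.png')
def refine(im,uv):  # brightest blob centroid near dot, dark surround
    u,v=np.round(uv).astype(int);w=im[v-2:v+3,u-2:u+3].max(2).astype(float)
    w=np.clip(w-60,0,None);w[[0,0,-1,-1],[0,-1,0,-1]]=0
    return uv
for k in T:
    t=(np.array(T[k])+.5)/5-.5+[250,180]; s=(np.array(S[k])+.5)/4-.5+[280,200]
    p=tri(t,s);P[k]=p
    e=proj('top',p)-t
    # bar direction
    u,v=np.round(t).astype(int);yy,xx=np.mgrid[v-10:v+11,u-10:u+11]
    g=im[v-10:v+11,u-10:u+11].max(2)
    r=np.hypot(xx-t[0],yy-t[1])<10
    m=(g<50)&r
    pts=np.array([onplane('top',q,p[2])[:2] for q in zip(xx[m],yy[m])])
    (cx,cy),(w,h),an=cv2.minAreaRect(pts.astype(np.float32))
    vx,vy,_,_=cv2.fitLine(pts.astype(np.float32),cv2.DIST_HUBER,0,.01,.01).ravel()
    print(k,p.round(1),'res',e.round(2),'blob',pts.mean(0).round(1),m.sum(),'yaw',np.degrees(np.arctan2(vy,vx)).round(1),'rect',round(w),round(h),round(an))
c=sum(P.values())/4;print('centre',c)
for i,j in('ac','bd'):
    d=P[i]-P[j];print(i,j,np.linalg.norm(d[:2]).round(1),'chamber yaw',(np.degrees(np.arctan2(d[1],d[0]))-(45 if i=='a' else -45)).round(1))
E
```

```text
a [571.  107.9 150.8] res [-0.05  0.05] blob [569.4 109. ] 56 yaw 83.2 rect 20 50 5
b [599.1   1.5 148. ] res [-0.38  0.36] blob [598.3   1.6] 51 yaw -14.1 rect 18 39 90
c [492.3 -25.6 152.9] res [-0.42  0.38] blob [492.3 -25. ] 51 yaw -14.3 rect 15 39 90
d [464.7  79.7 150.2] res [-0.62  0.54] blob [465.1  79.5] 49 yaw -71.8 rect 13 41 16
centre [531.7665937   40.89523208 150.49657562]
a c 155.0 chamber yaw 14.4
b d 155.5 chamber yaw 14.8
```

{"fn": "step_arm", "kwargs": {
  "targets": [0.5,-1,-0.72,0.15,0,0,0,0.5,-1,-0.72,0.15,0,0,0,0.5,-1,-0.72,0.15,0,0,0]
}}

```text
time: 0.48
tool_pos: [247.1, 390.6, 236.1]
tcp_rot: [-3.139, -0.0, 2.796]
contact_force: [-0.0, -0.3, 0.9]
grip_width: 66.8
finger_force: 0.0
```

{"fn": "step_arm", "kwargs": {
  "targets": [0.5,-1,-0.72,0.15,0,0,0,0.5,-1,-0.72,0.15,0,0,0,0.5,-1,-0.72,0.15,0,0,0]
}}

```text
time: 0.85
tool_pos: [317.4, 290.1, 221.3]
tcp_rot: [-3.141, -0.0, 2.795]
contact_force: [-0.4, -0.3, 0.9]
grip_width: 46.2
finger_force: 0.0
```

{"fn": "step_arm", "kwargs": {
  "targets": [0.5,-1,-0.72,0.15,0,0,0,0.5,-1,-0.72,0.15,0,0,0,0.5,-1,-0.72,0.15,0,0,0]
}}

```text
time: 1.23
tool_pos: [387.6, 189.5, 206.4]
tcp_rot: [-3.141, -0.0, 2.796]
contact_force: [-0.1, 0.8, -0.5]
grip_width: 45.7
finger_force: 0.0
```

{"fn": "step_arm", "kwargs": {
  "targets": [0.5,-1,-0.72,0.15,0,0,0.4,0.5,-1,-0.72,0.15,0,0,0.8,0.5,-1,-0.72,0.15,0,0,1,0.5,-1,-0.72,0.15,0,0,1,0.5,-1,-0.72,0.15,0,0,1]
}}

```text
time: 1.85
tool_pos: [456.0, 91.7, 191.8]
tcp_rot: [3.141, -0.001, 2.017]
contact_force: [0.7, 0.1, 0.3]
grip_width: 45.9
finger_force: 0.0
```

```bash
cat >> h.py <<'E'
from scipy.spatial.transform import Rotation as Ro
K={'a':(571.1,108.0,83.2),'b':(598.9,1.5,165.9),'c':(492.4,-26.2,165.7),'d':(464.7,80.3,108.2)}
def rel(x,y,z,yaw,base=None):
    o=bot.get_obs();p,r=base or (o['tool_pos'],o['tcp_rot'])
    R=Ro.from_euler('xyz',r);G=Ro.from_euler('xyz',[np.pi,0,np.radians(yaw)])
    s=R.inv().apply(np.array([x,y,z])-p)/100;w=(R.inv()*G).as_rotvec()/(np.pi/4)
    print('t',round(o['time'],2),'shift',s.round(3),'turn',w.round(3))
def st():
    o=bot.get_obs();print(round(o['time'],2),o['tool_pos'].round(1),'yaw',np.degrees(o['tcp_rot'][2]).round(1),'F',o['contact_force'].round(1),'M',o['moment'].round(3),'j',o['joint_positions'].round(2),'w',round(o['grip_width'],1),'ff',round(o['finger_force'],1))
E
python3 -c "
from h import *
st();x,y,w=K['d'];rel(x,y,190,w)"
```

```text
1.85 [456.   91.7 191.8] yaw 115.6 F [0.7 0.1 0.3] M [-0.004  0.018  0.003] j [ 0.03  0.3   1.77  0.    1.07 -0.41] w 45.9 ff 0.0
t 1.85 shift [-0.14   0.029  0.018] turn [ 0.    -0.001  0.164]
```

{"fn": "step_arm", "kwargs": {
  "targets": [0.5,-0.14,0.03,0,0,0,0.16,0.5,-0.14,0.03,0.1,0,0,0.16,0.5,-0.14,0.03,0.38,0,0,0.16,0.5,-0.14,0.03,0.38,0,0,0.16,0.2,-0.14,0.03,0.38,0,0,0.16,0,-0.14,0.03,0.38,0,0,0.16,0,-0.14,0.03,0.38,0,0,0.16,0,-0.14,0.03,0.38,0,0,0.16,0,-0.14,0.03,0.38,0,0,0.16,0,-0.14,0.03,0.38,0,0,0.16]
}}

```text
time: 3.1
tool_pos: [465.7, 78.5, 154.2]
tcp_rot: [3.139, 0.0, 1.889]
contact_force: [4.4, 2.7, 2.4]
grip_width: 13.5
finger_force: 30.0
```

```bash
python3 -c "
from h import *
st();x,y,w=K['d'];rel(x,y,154,w)
for n in('scene',):
    im,d=bot.capture(n);cv2.imwrite('pics/s1.png',cv2.resize(im[170:330,270:430],None,fx=3.5,fy=3.5))"
```

```text
3.1 [465.7  78.5 154.2] yaw 108.3 F [4.4 2.7 2.4] M [ 0.323 -0.535 -0.225] j [ 0.    0.36  1.81  0.    0.98 -0.31] w 13.5 ff 30.0
t 3.1 shift [ 0.02  -0.004  0.002] turn [0.003 0.    0.001]
```

View pics/s1.png

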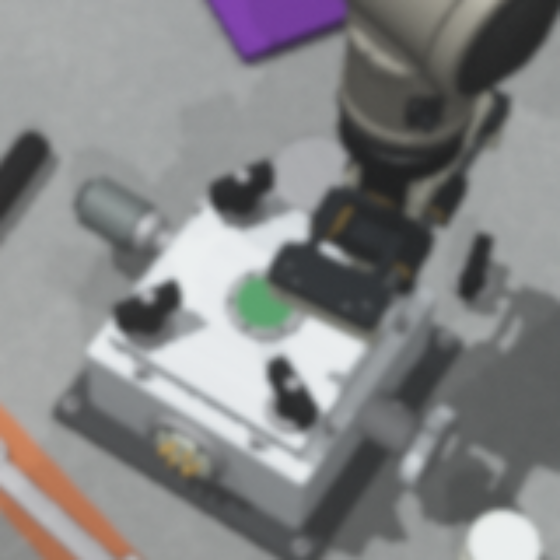

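The gripper has closed on knob d's bar (crop about (340,270)) with 13.5 mm width. Nothing else is touched.

{"fn": "step_arm", "kwargs": {
  "targets": [0,0.02,0,0.002,0,0,0.1,0,0.02,0,0.004,0,0,0.3,0,0.02,0,0.007,0,0,0.5,0,0.02,0,0.01,0,0,0.7,0,0.02,0,0.013,0,0,0.85,0,0.02,0,0.015,0,0,1,0,0.02,0,0.015,0,0,1]
}}

```text
time: 4.03
tool_pos: [463.5, 79.0, 152.6]
tcp_rot: [-3.141, 0.003, 1.104]
contact_force: [-1.8, -5.4, 7.7]
grip_width: 13.8
finger_force: 29.9
```

```bash
python3 -c "
from h import *
st()"
```

```text
4.03 [463.5  79.  152.6] yaw 63.2 F [-1.8 -5.4  7.7] M [-0.947  0.498 -0.044] j [ 0.01  0.36  1.81 -0.    0.98  0.48] w 13.8 ff 29.9
```

{"fn": "step_arm", "kwargs": {
  "targets": [0,0,0,0.003,0,0,0.2,0,0,0,0.006,0,0,0.4,0,0,0,0.009,0,0,0.6,0,0,0,0.009,0,0,0.6,0.5,0,0,0.009,0,0,0.6,0.5,0,0,0.009,0,0,0.6,0.5,0,0,0,0,0,0.6,0.5,0,0,-0.35,0,0,0.6,0.5,0,0.4,-0.38,0,0,0.4,0.5,0,0.8,-0.38,0,0,0.2,0.5,0,1,-0.38,0,0,0,0.5,-0.1,1,-0.38,0,0,-0.25,0.5,-0.1,1,-0.38,0,0,-0.5,0.5,-0.1,1,-0.38,0,0,-0.75,0.5,-0.1,1,-0.38,0,0,-1]
}}

```text
time: 5.9
tool_pos: [549.0, 26.3, 189.9]
tcp_rot: [-3.141, -0.0, 1.861]
contact_force: [1.3, -0.1, 0.5]
grip_width: 46.2
finger_force: 0.0
```

```bash
python3 -c "
from h import *
st();x,y,w=K['b'];rel(x,y,190,w)"
```

```text
5.9 [549.   26.3 189.9] yaw 106.6 F [ 1.3 -0.1  0.5] M [-0.052  0.055  0.033] j [-0.09  0.44  1.55 -0.    1.15 -0.38] w 46.2 ff 0.0
t 5.9 shift [-0.38   0.408 -0.001] turn [-1.000e-03 -1.000e-03 -1.318e+00]
```

{"fn": "step_arm", "kwargs": {
  "targets": [0.5,-0.19,0.2,0,0,0,-0.24,0.5,-0.38,0.41,0,0,0,-0.48,0.5,-0.38,0.41,0,0,0,-0.72,0.5,-0.38,0.41,0,0,0,-1,0.5,-0.38,0.41,0,0,0,-1,0.5,-0.38,0.41,0,0,0,-1]
}}

```text
time: 6.65
tool_pos: [599.0, 1.4, 190.1]
tcp_rot: [-3.142, -0.0, 2.637]
contact_force: [-0.1, 0.2, 1.0]
grip_width: 45.9
finger_force: 0.0
```

```bash
python3 -c "
from h import *
st();x,y,w=K['b'];rel(x,y,154,w)"
```

```text
6.65 [599.    1.4 190.1] yaw 151.1 F [-0.1  0.2  1. ] M [-0.064  0.026 -0.019] j [-0.13  0.53  1.4   0.    1.21 -1.19] w 45.9 ff 0.0
t 6.65 shift [0.001 0.001 0.361] turn [-0.    -0.    -0.329]
```

{"fn": "step_arm", "kwargs": {
  "targets": [0.5,0,0,0,0,0,-0.2,0.5,0,0,0.1,0,0,-0.33,0.5,0,0,0.36,0,0,-0.33,0.5,0,0,0.36,0,0,-0.33,0,0,0,0.36,0,0,-0.33,0,0,0,0.36,0,0,-0.33,0,0,0,0.36,0,0,-0.33,0,0,0,0.36,0,0,-0.33,0,0,0,0.36,0,0,-0.33,0,0,0,0.36,0,0,-0.33,0,0,0,0.363,0,0,-0.13,0,0,0,0.366,0,0,0.1,0,0,0,0.369,0,0,0.3,0,0,0,0.372,0,0,0.5,0,0,0,0.376,0,0,0.75,0,0,0,0.38,0,0,1,0,0,0,0.38,0,0,1]
}}

```text
time: 8.78
tool_pos: [599.4, 2.3, 152.9]
tcp_rot: [3.14, -0.001, 1.855]
contact_force: [-0.1, 5.5, 4.0]
grip_width: 13.3
finger_force: 30.0
```

```bash
python3 -c "
from h import *
st();x,y,w=K['a'];rel(x,y,190,w)"
```

```text
8.78 [599.4   2.3 152.9] yaw 106.3 F [-0.1  5.5  4. ] M [ 0.766  0.118 -0.093] j [-0.12  0.56  1.45  0.    1.13 -0.41] w 13.3 ff 30.0
t 8.78 shift [ 1.095  0.026 -0.37 ] turn [ 0.002 -0.002  0.513]
```

{"fn": "step_arm", "kwargs": {
  "targets": [0,0,0,0.002,0,0,0.15,0,0,0,0.004,0,0,0.27,0,0,0,0.004,0,0,0.27,0.5,0,0,0.004,0,0,0.27,0.5,0,0,0.004,0,0,0.27,0.5,0,0,0,0,0,0.27,0.5,0,0,-0.35,0,0,0.27,0.5,0.45,0,-0.37,0,0,0.4,0.5,0.9,0.02,-0.37,0,0,0.51,0.5,1,0.02,-0.37,0,0,0.51,0.5,1,0.02,-0.37,0,0,0.51,0.5,1,0.02,-0.37,0,0,0.51]
}}

```text
time: 10.28
tool_pos: [573.4, 96.7, 189.1]
tcp_rot: [3.141, 0.0, 1.453]
contact_force: [0.3, -0.5, 0.5]
grip_width: 46.1
finger_force: 0.0
```

```bash
sed -i "s/,'ff'/,'t6',o['tau'][5].round(3),'ff'/" h.py; python3 -c "
from h import *
st();x,y,w=K['a'];rel(x,y,154,w)"
```

```text
10.28 [573.4  96.7 189.1] yaw 83.3 F [ 0.3 -0.5  0.5] M [-0.091  0.05   0.102] j [ 0.04  0.5   1.46 -0.    1.19  0.15] w 46.1 t6 -0.012 ff 0.0
t 10.28 shift [ 0.109 -0.036  0.351] turn [0.    0.001 0.002]
```

{"fn": "step_arm", "kwargs": {
  "targets": [0.5,0.11,-0.036,0,0,0,0,0.5,0.11,-0.036,0.1,0,0,0,0.5,0.11,-0.036,0.35,0,0,0,0.5,0.11,-0.036,0.35,0,0,0,0,0.11,-0.036,0.35,0,0,0,0,0.11,-0.036,0.35,0,0,0,0,0.11,-0.036,0.35,0,0,0,0,0.11,-0.036,0.35,0,0,0,0,0.11,-0.036,0.35,0,0,0,0,0.11,-0.036,0.35,0,0,0,0,0.11,-0.036,0.353,0,0,0.2,0,0.11,-0.036,0.356,0,0,0.4,0,0.11,-0.036,0.36,0,0,0.6,0,0.11,-0.036,0.363,0,0,0.8,0,0.11,-0.036,0.366,0,0,1,0,0.11,-0.036,0.366,0,0,1]
}}

```text
time: 12.28
tool_pos: [571.2, 109.4, 153.3]
tcp_rot: [3.141, -0.001, 0.67]
contact_force: [-0.2, 0.7, 4.5]
grip_width: 14.0
finger_force: 29.8
```

```bash
python3 -c "
from h import *
st();x,y,w=K['c'];rel(x,y,190,w)"
```

```text
12.28 [571.2 109.4 153.3] yaw 38.4 F [-0.2  0.7  4.5] M [ 0.033  0.017 -0.076] j [0.06 0.53 1.5  0.   1.1  0.96] w 14.0 t6 0.771 ff 29.8
t 12.28 shift [-1.459  0.574 -0.368] turn [ 0.003  0.    -2.829]
```

{"fn": "step_arm", "kwargs": {
  "targets": [0,0,0,0.003,0,0,0.2,0,0,0,0.006,0,0,0.4,0,0,0,0.009,0,0,0.6,0,0,0,0.009,0,0,0.6,0.5,0,0,0.009,0,0,0.6,0.5,0,0,0.009,0,0,0.6,0.5,0,0,0,0,0,0.6,0.5,0,0,-0.34,0,0,0.6,0.5,-0.2,0.1,-0.37,0,0,0.36,0.5,-0.5,0.2,-0.37,0,0,0.12,0.5,-0.8,0.3,-0.37,0,0,-0.12,0.5,-1,0.4,-0.37,0,0,-0.36,0.5,-1,0.5,-0.37,0,0,-0.6,0.5,-1,0.57,-0.37,0,0,-0.84,0.5,-1,0.57,-0.37,0,0,-1,0.5,-1,0.57,-0.37,0,0,-1]
}}

```text
time: 14.28
tool_pos: [527.5, 2.5, 189.5]
tcp_rot: [-3.141, -0.0, 1.453]
contact_force: [-0.1, 1.0, 0.1]
grip_width: 45.6
finger_force: 0.0
```

```bash
python3 -c "
from h import *
st();x,y,w=K['c'];rel(x,y,190,w)"
```

```text
14.28 [527.5   2.5 189.5] yaw 83.2 F [-0.1  1.   0.1] M [-0.118  0.095 -0.005] j [-0.14  0.41  1.61  0.    1.13 -0.02] w 45.6 t6 -0.771 ff 0.0
t 14.28 shift [-0.326 -0.315 -0.005] turn [-0.    -0.    -1.832]
```

{"fn": "step_arm", "kwargs": {
  "targets": [0.5,-0.1,-0.1,0,0,0,-0.24,0.5,-0.33,-0.31,0,0,0,-0.48,0.5,-0.33,-0.31,0,0,0,-0.72,0.5,-0.33,-0.31,0,0,0,-0.96,0.5,-0.33,-0.31,0,0,0,-1,0.5,-0.33,-0.31,0,0,0,-1]
}}

```text
time: 15.02
tool_pos: [493.0, -26.5, 189.6]
tcp_rot: [3.142, -0.0, 2.235]
contact_force: [-0.0, -0.3, 0.0]
grip_width: 46.1
finger_force: 0.0
```

```bash
cat >> h.py <<'E'
def feel(n=5):
    M=[]
    for i in range(n): bot.capture('top'); M.append(bot.get_obs()['moment'][2])
    print('Mz',np.round(M,3),'mean',np.mean(M).round(3))
E
python3 -c "
from h import *
feel(4)
st();x,y,w=K['c'];rel(x,y,154,w)"
```

```text
Mz [-0.009  0.07   0.004  0.003] mean 0.017
15.22 [493.  -26.5 189.6] yaw 128.2 F [0.1 0.8 0.6] M [-0.099  0.01   0.003] j [-0.21  0.35  1.7   0.    1.09 -0.88] w 45.6 t6 0.03 ff 0.0
t 15.22 shift [ 0.006 -0.003  0.356] turn [ 0.    -0.    -0.833]
```

{"fn": "step_arm", "kwargs": {
  "targets": [0.5,0,0,0,0,0,-0.23,0.5,0,0,0,0,0,-0.46,0.5,0,0,0,0,0,-0.69,0.5,0,0,0.05,0,0,-0.83,0.5,0,0,0.36,0,0,-0.83,0.4,0,0,0.36,0,0,-0.83,0,0,0,0.36,0,0,-0.83,0,0,0,0.36,0,0,-0.83,0,0,0,0.36,0,0,-0.83,0,0,0,0.36,0,0,-0.83,0,0,0,0.36,0,0,-0.83,0,0,0,0.36,0,0,-0.83,0,0,0,0.363,0,0,-0.6,0,0,0,0.367,0,0,-0.37,0,0,0,0.37,0,0,-0.14,0,0,0,0.373,0,0,0.09,0,0,0,0.377,0,0,0.32,0,0,0,0.381,0,0,0.55,0,0,0,0.384,0,0,0.77,0,0,0,0.384,0,0,0.77]
}}

```text
time: 17.73
tool_pos: [492.9, -26.0, 152.2]
tcp_rot: [3.141, -0.001, 1.632]
contact_force: [-1.0, 2.8, 5.3]
grip_width: 13.8
finger_force: 30.0
```

```bash
python3 -c "
from h import *
feel(5)
st();K['d']=(464.7,80.3,36.2);x,y,w=K['d'];rel(x,y,190,w)"
```

```text
Mz [-0.078 -0.115 -0.036 -0.072 -0.082] mean -0.077
17.98 [492.9 -26.  152.2] yaw 93.6 F [-1.3  3.4  6.3] M [ 0.412  0.483 -0.082] j [-0.21  0.39  1.75  0.    1.   -0.27] w 14.0 t6 -0.079 ff 30.0
t 17.98 shift [ 1.079 -0.214 -0.377] turn [ 0.000e+00 -1.000e-03  1.276e+00]
```

{"fn": "step_arm", "kwargs": {
  "targets": [0.5,0,0,0,0,0,0,0.5,0,0,0,0,0,0,0.5,0,0,-0.05,0,0,0,0.5,0,0,-0.36,0,0,0.1,0.5,0.4,-0.1,-0.38,0,0,0.33,0.5,0.8,-0.2,-0.38,0,0,0.56,0.5,1,-0.21,-0.38,0,0,0.79,0.5,1,-0.21,-0.38,0,0,1,0.5,1,-0.21,-0.38,0,0,1,0.5,1,-0.21,-0.38,0,0,1]
}}

```text
time: 19.23
tool_pos: [465.8, 71.6, 189.3]
tcp_rot: [3.141, -0.0, 0.852]
contact_force: [-0.0, 0.7, 0.2]
grip_width: 46.1
finger_force: 0.0
```

```bash
python3 -c "
from h import *
feel(3)
st();x,y,w=464.7,80.3,36.2;rel(x,y,152,w)"
```

```text
Mz [ 0.017  0.015 -0.07 ] mean -0.013
19.38 [465.7  71.6 189.2] yaw 48.7 F [-0.4 -0.5  0.2] M [-0.063  0.145 -0.07 ] j [-0.01  0.31  1.76  0.    1.07  0.71] w 45.9 t6 -0.027 ff 0.0
t 19.38 shift [ 0.059 -0.065  0.372] turn [-0.    -0.     0.278]
```

{"fn": "step_arm", "kwargs": {
  "targets": [0.5,0.06,-0.065,0,0,0,0.2,0.5,0.06,-0.065,0.05,0,0,0.28,0.5,0.06,-0.065,0.37,0,0,0.28,0.4,0.06,-0.065,0.37,0,0,0.28,0,0.06,-0.065,0.37,0,0,0.28,0,0.06,-0.065,0.37,0,0,0.28,0,0.06,-0.065,0.37,0,0,0.28,0,0.06,-0.065,0.37,0,0,0.28,0,0.06,-0.065,0.37,0,0,0.28,0,0.06,-0.065,0.37,0,0,0.28,0,0.06,-0.065,0.373,0,0,0.44,0,0.06,-0.065,0.376,0,0,0.6,0,0.06,-0.065,0.38,0,0,0.75,0,0.06,-0.065,0.38,0,0,0.9,0,0.06,-0.065,0.38,0,0,0.9]
}}

```text
time: 21.25
tool_pos: [464.7, 81.4, 152.2]
tcp_rot: [-3.14, -0.001, 0.141]
contact_force: [-2.6, 5.3, 8.4]
grip_width: 14.0
finger_force: 30.0
```

```bash
python3 -c "
from h import *
feel(5)
st()"
```

```text
Mz [-0.074 -0.083 -0.055 -0.051 -0.098] mean -0.072
21.5 [464.7  81.5 152.2] yaw 8.1 F [-3.3  5.2  8.4] M [ 0.793  0.745 -0.098] j [0.01 0.36 1.81 0.   0.97 1.44] w 14.0 t6 -0.083 ff 30.0
```

{"fn": "step_arm", "kwargs": {
  "targets": [0,0,0,0.002,0,0,0.12,0,0,0,0.004,0,0,0.25,0,0,0,0.004,0,0,0.25]
}}

```text
time: 21.88
tool_pos: [464.6, 81.5, 151.8]
tcp_rot: [-3.14, -0.001, -0.055]
contact_force: [-3.8, 5.7, 7.9]
grip_width: 13.7
finger_force: 30.0
```

```bash
python3 -c "
from h import *
feel(4)
st()"
```

```text
Mz [-0.106 -0.075 -0.083 -0.051] mean -0.079
22.07 [464.6  81.5 151.8] yaw -3.1 F [-3.4  4.9  9. ] M [ 0.841  0.773 -0.051] j [0.01 0.36 1.81 0.   0.97 1.63] w 13.6 t6 -0.078 ff 30.0
```

{"fn": "step_arm", "kwargs": {
  "targets": [0,0,0,0.001,0,0,0.06,0,0,0,0.002,0,0,0.12,0,0,0,0.003,0,0,0.18]
}}

```text
time: 22.45
tool_pos: [464.6, 81.6, 151.6]
tcp_rot: [-3.14, -0.0, -0.197]
contact_force: [-3.5, 6.0, 9.0]
grip_width: 13.7
finger_force: 30.0
```

```bash
python3 -c "
from h import *
st();feel(3)
st()"
```

```text
22.45 [464.6  81.6 151.6] yaw -11.3 F [-3.5  6.   9. ] M [0.927 0.846 0.133] j [0.01 0.36 1.81 0.   0.97 1.78] w 13.7 t6 -0.372 ff 30.0
Mz [0.096 0.035 0.068] mean 0.066
22.6 [464.6  81.6 151.6] yaw -11.2 F [-3.8  5.7  9.9] M [0.891 0.819 0.068] j [0.01 0.36 1.81 0.   0.97 1.78] w 14.1 t6 0.116 ff 30.0
```

{"fn": "step_arm", "kwargs": {
  "targets": [0,0,0,0.001,0,0,0.04,0,0,0,0.002,0,0,0.08,0,0,0,0.002,0,0,0.12]
}}

```text
time: 22.98
tool_pos: [464.7, 81.6, 151.6]
tcp_rot: [-3.14, -0.0, -0.29]
contact_force: [-4.2, 6.3, 9.7]
grip_width: 13.8
finger_force: 30.0
```

```bash
python3 -c "
from h import *
st();feel(2)"
```

```text
22.98 [464.7  81.6 151.6] yaw -16.6 F [-4.2  6.3  9.7] M [0.909 0.91  0.176] j [0.01 0.36 1.81 0.   0.97 1.87] w 13.8 t6 -0.141 ff 30.0
Mz [0.214 0.11 ] mean 0.162
```

{"fn": "step_arm", "kwargs": {
  "targets": [0,0,0,0.001,0,0,0.03,0,0,0,0.001,0,0,0.06,0,0,0,0.001,0,0,0.09]
}}

```text
time: 23.45
tool_pos: [464.6, 81.6, 151.5]
tcp_rot: [-3.14, -0.0, -0.361]
contact_force: [-3.7, 6.7, 11.6]
grip_width: 14.0
finger_force: 30.0
```

```bash
python3 -c "
from h import *
st();feel(2)"
```

```text
23.45 [464.6  81.6 151.5] yaw -20.7 F [-3.7  6.7 11.6] M [0.938 0.963 0.246] j [0.01 0.36 1.81 0.   0.97 1.94] w 14.0 t6 0.001 ff 30.0
Mz [0.22  0.183] mean 0.202
```

{"fn": "step_arm", "kwargs": {
  "targets": [0,0,0,0.001,0,0,0.03,0,0,0,0.001,0,0,0.06]
}}

```text
time: 23.8
tool_pos: [464.6, 81.6, 151.5]
tcp_rot: [-3.14, -0.0, -0.408]
contact_force: [-4.1, 5.5, 11.8]
grip_width: 13.6
finger_force: 30.1
```

```bash
python3 -c "
from h import *
st();feel(3);x,y,w=598.9,1.5,94;rel(x,y,190,w)"
```

```text
23.8 [464.6  81.6 151.5] yaw -23.3 F [-4.1  5.5 11.8] M [0.952 0.971 0.313] j [0.01 0.36 1.81 0.   0.97 1.99] w 13.6 t6 0.047 ff 30.1
Mz [0.321 0.211 0.251] mean 0.261
t 23.95 shift [ 1.55   0.204 -0.384] turn [-1.000e-03 -3.000e-03 -2.607e+00]
```

{"fn": "step_arm", "kwargs": {
  "targets": [0.5,0,0,0,0,0,0,0.5,0,0,0,0,0,0,0.5,0,0,-0.05,0,0,0,0.5,0,0,-0.36,0,0,0,0.5,0.3,0.1,-0.38,0,0,-0.24,0.5,0.7,0.2,-0.38,0,0,-0.48,0.5,1,0.2,-0.38,0,0,-0.72,0.5,1,0.2,-0.38,0,0,-0.96,0.5,1,0.2,-0.38,0,0,-1]
}}

```text
time: 25.08
tool_pos: [548.7, 22.3, 188.0]
tcp_rot: [-3.141, 0.0, 0.377]
contact_force: [0.4, 0.8, -0.3]
grip_width: 45.7
finger_force: 0.0
```

```bash
python3 -c "
from h import *
st();x,y,w=598.9,1.5,94;rel(x,y,190,w)"
```

```text
25.07 [548.7  22.3 188. ] yaw 21.6 F [ 0.4  0.8 -0.3] M [-0.107  0.124 -0.006] j [-0.1   0.44  1.55 -0.    1.15  1.09] w 45.7 t6 -0.492 ff 0.0
t 25.07 shift [ 0.39   0.379 -0.021] turn [-1.000e-03  0.000e+00 -1.608e+00]
```

{"fn": "step_arm", "kwargs": {
  "targets": [0.5,0.2,0.2,-0.01,0,0,-0.24,0.5,0.39,0.38,-0.01,0,0,-0.48,0.5,0.39,0.38,-0.01,0,0,-0.72,0.5,0.39,0.38,-0.01,0,0,-0.96,0.5,0.39,0.38,-0.01,0,0,-1,0.5,0.39,0.38,-0.01,0,0,-1]
}}

```text
time: 25.82
tool_pos: [598.7, 1.9, 189.3]
tcp_rot: [3.142, -0.0, 1.159]
contact_force: [-0.1, -0.1, -0.3]
grip_width: 45.9
finger_force: 0.0
```

```bash
python3 -c "
from h import *
feel(2);st();x,y,w=598.9,1.5,94;rel(x,y,152,w)"
```

```text
Mz [-0.032 -0.024] mean -0.028
25.93 [598.8   1.8 189.2] yaw 66.5 F [-0.1  0.4  0.1] M [-0.092  0.065 -0.024] j [-0.12  0.53  1.4   0.    1.21  0.29] w 45.9 t6 0.021 ff 0.0
t 25.93 shift [-0.002  0.002  0.372] turn [ 0.    -0.    -0.612]
```

{"fn": "step_arm", "kwargs": {
  "targets": [0.5,0,0,0,0,0,-0.23,0.5,0,0,0,0,0,-0.46,0.5,0,0,0.05,0,0,-0.61,0.5,0,0,0.37,0,0,-0.61,0.4,0,0,0.37,0,0,-0.61,0,0,0,0.37,0,0,-0.61,0,0,0,0.37,0,0,-0.61,0,0,0,0.37,0,0,-0.61,0,0,0,0.37,0,0,-0.61,0,0,0,0.37,0,0,-0.61,0,0,0,0.37,0,0,-0.61,0,0,0,0.373,0,0,-0.44,0,0,0,0.376,0,0,-0.27,0,0,0,0.378,0,0,-0.11,0,0,0,0.379,0,0,-0.05,0,0,0,0.38,0,0,0.01,0,0,0,0.381,0,0,0.07,0,0,0,0.382,0,0,0.13]
}}

```text
time: 28.18
tool_pos: [598.6, 1.8, 152.2]
tcp_rot: [3.141, 0.0, 1.06]
contact_force: [-4.5, 0.9, 11.2]
grip_width: 13.7
finger_force: 30.0
```

```bash
python3 -c "
from h import *
st();feel(2)"
```

```text
28.18 [598.6   1.8 152.2] yaw 60.7 F [-4.5  0.9 11.2] M [-0.013  0.865  0.227] j [-0.12  0.56  1.45 -0.    1.13  0.39] w 13.7 t6 -0.264 ff 30.0
Mz [0.206 0.135] mean 0.171
```

{"fn": "step_arm", "kwargs": {
  "targets": [0,0,0,0.001,0,0,0.03,0,0,0,0.001,0,0,0.06,0,0,0,0.001,0,0,0.09]
}}

```text
time: 28.65
tool_pos: [598.5, 1.8, 152.1]
tcp_rot: [3.142, 0.0, 0.99]
contact_force: [-4.2, -0.4, 9.6]
grip_width: 13.7
finger_force: 30.1
```

```bash
python3 -c "
from h import *
st();feel(2)"
```

```text
28.65 [598.5   1.8 152.1] yaw 56.7 F [-4.2 -0.4  9.6] M [0.041 0.938 0.312] j [-0.12  0.56  1.45 -0.    1.13  0.46] w 13.7 t6 0.048 ff 30.1
Mz [0.311 0.285] mean 0.298
```

```bash
python3 -c "
from h import *
x,y,w=571.1,108,11.4;rel(x,y,190,w)"
```

```text
t 28.75 shift [ 0.738 -0.811 -0.378] turn [0.    0.    1.008]
```

{"fn": "step_arm", "kwargs": {
  "targets": [0.5,0,0,0,0,0,0,0.5,0,0,0,0,0,0,0.5,0,0,-0.05,0,0,0,0.5,0,0,-0.36,0,0,0,0.5,0.3,-0.3,-0.38,0,0,0.24,0.5,0.6,-0.7,-0.38,0,0,0.48,0.5,0.74,-0.81,-0.38,0,0,0.72,0.5,0.74,-0.81,-0.38,0,0,0.96,0.5,0.74,-0.81,-0.38,0,0,1,0.5,0.74,-0.81,-0.38,0,0,1]
}}

```text
time: 30.0
tool_pos: [571.8, 107.8, 188.9]
tcp_rot: [-3.141, -0.0, 0.207]
contact_force: [-0.7, 0.2, 0.8]
grip_width: 45.8
finger_force: 0.0
```

```bash
python3 -c "
from h import *
feel(2);st();x,y,w=571.1,108,11.4;rel(x,y,152,w)"
```

```text
Mz [ 0.034 -0.008] mean 0.013
30.1 [571.8 107.6 188.8] yaw 11.8 F [-0.9 -0.5 -0.2] M [-0.067  0.185 -0.008] j [0.05 0.5  1.46 0.   1.19 1.42] w 46.2 t6 -0.008 ff 0.0
t 30.1 shift [-0.007 -0.005  0.368] turn [-0.   -0.    0.01]
```

{"fn": "step_arm", "kwargs": {
  "targets": [0.5,0,0,0.05,0,0,0.01,0.5,0,0,0.37,0,0,0.01,0.4,0,0,0.37,0,0,0.01,0,0,0,0.37,0,0,0.01,0,0,0,0.37,0,0,0.01,0,0,0,0.37,0,0,0.01,0,0,0,0.37,0,0,0.01,0,0,0,0.37,0,0,0.01,0,0,0,0.37,0,0,0.01,0,0,0,0.372,0,0,0.15,0,0,0,0.374,0,0,0.3,0,0,0,0.376,0,0,0.4,0,0,0,0.377,0,0,0.46,0,0,0,0.378,0,0,0.52,0,0,0,0.379,0,0,0.58,0,0,0,0.38,0,0,0.64]
}}

```text
time: 32.1
tool_pos: [572.0, 109.2, 152.1]
tcp_rot: [-3.139, -0.001, -0.299]
contact_force: [-2.5, 4.6, 4.2]
grip_width: 13.7
finger_force: 30.0
```

```bash
python3 -c "
from h import *
st();feel(2)"
```

```text
32.1 [572.  109.2 152.1] yaw -17.1 F [-2.5  4.6  4.2] M [0.576 0.415 0.072] j [0.06 0.54 1.5  0.   1.1  1.92] w 13.7 t6 -0.411 ff 30.0
Mz [ 0.107 -0.043] mean 0.032
```

{"fn": "step_arm", "kwargs": {
  "targets": [0,0,0,0.001,0,0,0.05,0,0,0,0.002,0,0,0.1,0,0,0,0.003,0,0,0.15,0,0,0,0.003,0,0,0.2]
}}

```text
time: 32.7
tool_pos: [571.9, 109.1, 152.0]
tcp_rot: [-3.139, -0.001, -0.454]
contact_force: [-2.6, 4.7, 7.1]
grip_width: 13.7
finger_force: 30.0
```

```bash
python3 -c "
from h import *
st();feel(2)"
```

```text
32.7 [571.9 109.1 152. ] yaw -26.0 F [-2.6  4.7  7.1] M [0.755 0.599 0.23 ] j [0.06 0.54 1.5  0.   1.1  2.08] w 13.7 t6 -0.181 ff 30.0
Mz [0.198 0.195] mean 0.197
```

{"fn": "step_arm", "kwargs": {
  "targets": [0,0,0,0.001,0,0,0.03,0,0,0,0.001,0,0,0.06]
}}

```text
time: 33.05
tool_pos: [571.9, 109.1, 152.0]
tcp_rot: [-3.139, -0.001, -0.501]
contact_force: [-2.8, 4.9, 7.7]
grip_width: 14.0
finger_force: 30.1
```

```bash
python3 -c "
from h import *
st();feel(2);x,y,w=492.4,-26.2,93.6;rel(x,y,190,w)"
```

```text
33.05 [571.9 109.1 152. ] yaw -28.7 F [-2.8  4.9  7.7] M [0.759 0.628 0.291] j [0.06 0.54 1.5  0.   1.1  2.13] w 14.0 t6 0.03 ff 30.1
Mz [0.208 0.249] mean 0.229
t 33.15 shift [-0.048  1.568 -0.383] turn [-1.000e-03 -4.000e-03 -2.718e+00]
```

{"fn": "step_arm", "kwargs": {
  "targets": [0.5,0,0,0,0,0,0,0.5,0,0,0,0,0,0,0.5,0,0,-0.05,0,0,0,0.5,0,0,-0.36,0,0,0,0.5,0,0.3,-0.38,0,0,-0.24,0.5,0,0.7,-0.38,0,0,-0.48,0.5,0,1,-0.38,0,0,-0.72,0.5,0,1,-0.38,0,0,-0.96,0.5,0,1,-0.38,0,0,-1]
}}

```text
time: 34.28
tool_pos: [523.7, 19.9, 188.8]
tcp_rot: [3.141, -0.001, 0.283]
contact_force: [0.2, -0.5, -0.5]
grip_width: 45.9
finger_force: 0.0
```

```bash
python3 -c "
from h import *
st();x,y,w=492.4,-26.2,93.6;rel(x,y,190,w)"
```

```text
34.27 [523.7  19.9 188.8] yaw 16.2 F [ 0.2 -0.5 -0.5] M [-0.026  0.142 -0.031] j [-0.11  0.4   1.62 -0.    1.12  1.18] w 45.9 t6 -0.5 ff 0.0
t 34.27 shift [-0.429  0.355 -0.012] turn [ 1.00e-03 -0.00e+00 -1.72e+00]
```

{"fn": "step_arm", "kwargs": {
  "targets": [0.5,-0.2,0.2,-0.01,0,0,-0.24,0.5,-0.43,0.35,-0.01,0,0,-0.48,0.5,-0.43,0.35,-0.01,0,0,-0.72,0.5,-0.43,0.35,-0.01,0,0,-0.96,0.5,-0.43,0.35,-0.01,0,0,-1,0.5,-0.43,0.35,-0.01,0,0,-1]
}}

```text
time: 35.02
tool_pos: [492.3, -25.1, 189.4]
tcp_rot: [3.142, -0.0, 1.065]
contact_force: [0.5, 0.8, -0.0]
grip_width: 46.0
finger_force: 0.0
```

```bash
python3 -c "
from h import *
feel(2);st();x,y,w=492.4,-26.2,93.6;rel(x,y,152,w)"
```

```text
Mz [-0.042 -0.038] mean -0.04
35.12 [492.2 -25.2 189.4] yaw 61.1 F [ 0.4 -0.  -0.6] M [-0.073  0.08  -0.038] j [-0.21  0.35  1.7   0.    1.09  0.3 ] w 46.0 t6 0.021 ff 0.0
t 35.12 shift [-0.008  0.007  0.374] turn [-0.    -0.    -0.722]
```

{"fn": "step_arm", "kwargs": {
  "targets": [0.5,-0.01,0.01,0,0,0,-0.23,0.5,-0.01,0.01,0,0,0,-0.46,0.5,-0.01,0.01,0,0,0,-0.69,0.5,-0.01,0.01,0.05,0,0,-0.72,0.5,-0.01,0.01,0.37,0,0,-0.72,0.4,-0.01,0.01,0.37,0,0,-0.72,0,-0.01,0.01,0.37,0,0,-0.72,0,-0.01,0.01,0.37,0,0,-0.72,0,-0.01,0.01,0.37,0,0,-0.72,0,-0.01,0.01,0.37,0,0,-0.72,0,-0.01,0.01,0.37,0,0,-0.72,0,-0.01,0.01,0.37,0,0,-0.72,0,-0.01,0.01,0.373,0,0,-0.57,0,-0.01,0.01,0.375,0,0,-0.42,0,-0.01,0.01,0.376,0,0,-0.32,0,-0.01,0.01,0.377,0,0,-0.26,0,-0.01,0.01,0.378,0,0,-0.2,0,-0.01,0.01,0.379,0,0,-0.14,0,-0.01,0.01,0.38,0,0,-0.08]
}}

```text
time: 37.5
tool_pos: [492.1, -26.6, 152.4]
tcp_rot: [-3.141, 0.0, 1.131]
contact_force: [-5.2, 0.5, 12.7]
grip_width: 13.3
finger_force: 30.0
```

```bash
python3 -c "
from h import *
st();feel(2)"
```

```text
37.5 [492.1 -26.6 152.4] yaw 64.8 F [-5.2  0.5 12.7] M [0.086 0.957 0.232] j [-0.21  0.39  1.75 -0.    1.    0.23] w 13.3 t6 -0.29 ff 30.0
Mz [0.168 0.087] mean 0.128
```

{"fn": "step_arm", "kwargs": {
  "targets": [0,0,0,0.001,0,0,0.03,0,0,0,0.001,0,0,0.06,0,0,0,0.001,0,0,0.09]
}}

```text
time: 37.98
tool_pos: [492.0, -26.5, 152.4]
tcp_rot: [-3.141, 0.0, 1.061]
contact_force: [-4.0, 0.4, 11.8]
grip_width: 13.9
finger_force: 30.1
```

```bash
python3 -c "
from h import *
st();feel(2)"
```

```text
37.98 [492.  -26.5 152.4] yaw 60.8 F [-4.   0.4 11.8] M [0.118 1.075 0.254] j [-0.21  0.39  1.75 -0.    1.    0.3 ] w 13.9 t6 0.024 ff 30.1
Mz [0.222 0.193] mean 0.208
```

{"fn": "step_arm", "kwargs": {
  "targets": [0,0,0,0.001,0,0,0.03,0,0,0,0.001,0,0,0.06]
}}

```text
time: 38.33
tool_pos: [491.9, -26.5, 152.4]
tcp_rot: [-3.141, 0.0, 1.014]
contact_force: [-6.1, 0.7, 14.1]
grip_width: 13.4
finger_force: 30.1
```

```bash
python3 -c "
from h import *
st();feel(3)"
```

```text
38.33 [491.9 -26.5 152.4] yaw 58.1 F [-6.1  0.7 14.1] M [0.096 1.111 0.296] j [-0.21  0.39  1.75 -0.    1.    0.35] w 13.4 t6 0.076 ff 30.1
Mz [0.294 0.323 0.295] mean 0.304
```

{"fn": "step_arm", "kwargs": {
  "targets": [0.5,0,0,0,0,0,0,0.5,0,0,0,0,0,0,0.5,0,0,-0.05,0,0,0,0.5,0,0,-0.5,0,0,0,0.5,0,0,-0.95,0,0,0,0.5,-1,0.3,-0.95,0,0,0,0.5,-1,0.3,-0.95,0,0,0,0.5,-1,0.3,-0.95,0,0,0]
}}

```text
time: 39.48
tool_pos: [464.6, -129.6, 246.4]
tcp_rot: [3.141, 0.0, 1.01]
contact_force: [0.1, 0.2, -0.7]
grip_width: 45.9
finger_force: 0.0
```

```bash
python3 -c "
from h import *
st();im,d=bot.capture('scene');cv2.imwrite('pics/s2.png',cv2.resize(im[170:350,250:430],None,fx=3.3,fy=3.3,interpolation=2))"
```

```text
39.48 [ 464.6 -129.6  246.4] yaw 57.9 F [ 0.1  0.2 -0.7] M [-0.032  0.123  0.022] j [-0.43  0.27  1.65 -0.    1.23  0.13] w 45.9 t6 -0.405 ff 0.0
```

View pics/s2.png

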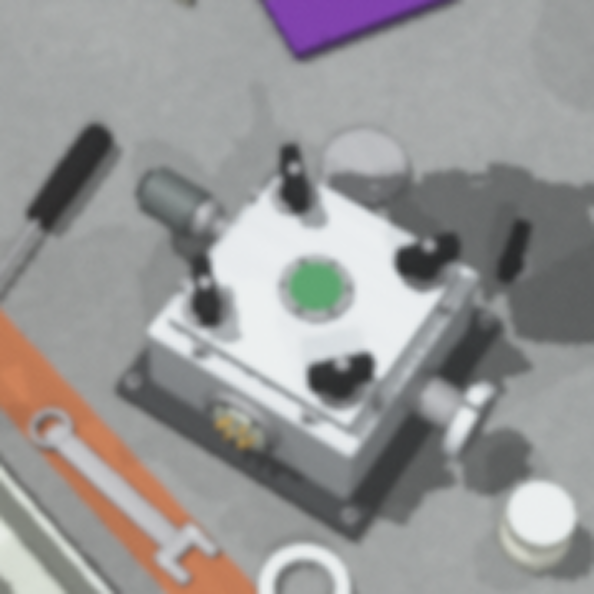

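The crop shows all four knobs turned: c(295,180), d(427,258), b(207,295) and a(340,375). The cover lies flat, the gripper is clear, and the bystanders haven't moved.

```bash
python3 -c "
from plant import bot
print(bot.close_job())"
```

```text
the job is handed in; nothing more can be done
None
```

The cover is drawn down in two crosswise rounds (d, b, a, c), each knob hand-tight at about 0.25–0.30 N m and none forced; d, tightened first, was not re-felt and may have eased slightly, and the job was handed in at about 39.5 s.

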